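# Snap the hub cap onto the slicing disc

### The arm

A 6-joint arm with a two-finger parallel gripper is mounted at the origin on the work surface. World frame = base frame: x ahead of the robot, y to its left, z up, the work surface at z = 0. Lengths are in mm, angles in rad, forces in N, time in s.
With the tool pointing down it reaches from about 275 to 1000 mm from the base axis. Payload 8.4 kg.
Tool frame: the origin (TCP) lies midway between the tips of the shut fingers; the grasp point (between the pads) lies 19 mm behind it; z points along the fingers, y is the line along which they close (so a half turn about z gives the same grasp; the last joint's range is limited). The gripper opens to 85 mm and grips with 20 to 120 N. Pads are 22 mm wide; open, the fingers measure 114 mm over their backs; the gripper's body (76 mm by 85 mm) begins 54 mm behind the grasp point. The pads swing forward as they close: fully open they stand 13 mm farther back than shut.
Start: joints at [-1.297, 0.353, 1.633, -0, 1.155, -0.002], TCP at [170.196, -601.383, 231.281] pointing down, gripper open.
Joint ranges: [-2.63, 2.63], [-0.92, 2.1], [0.06, 2.66], [-1.3, 4.44], [0, 2.69], [-3.02, 3.02]. Speed limits (rad/s): [2.22, 2.22, 2.79, 3.14, 3.14, 3.14].

### API

Orientations are given as [roll, pitch, yaw] about the fixed x, y, z axes, in that order (R = Rz(yaw) Ry(pitch) Rx(roll)).
In Python, from rig import r, imaging gives the robot as it stands. The module is installed in compiled form; this text tells all that it offers.
- The arm moves only by the tool arm_command, never from a script. Its argument "deltas" is a list of rows, each an object of numbers: "hand": the finger opening in mm, from 0 to 85.4; "tx", "ty", "tz": the shift along the tool's x, y, z in mm; "wx", "wy", "wz": the turn, a rotation vector about the tool's x, y, z in rad. A call has 1 to 8 rows; each row shifts and turns the commanded pose from where the row before left it, along the tool's axes as they then stand; what a row does not reach is not made up. A row lasts 1/8 s, in which the tool goes at most 62.5 mm and 10.7 degrees, less where a joint would pass 70% of its speed; a pose out of reach is approached as far as the arm can. A call with a gripper value outside its range is refused whole. The fingers move at their own pace and stop on an object; "squeeze" is the grip in N (left out, the last holds). Time passes only in rows, so rows that do not move let the fingers close. It gives the time, the measured TCP pose, the force, the opening and the grip force at its end, in the units of the state.
- r.sense(): the state, without advancing time (a new reading comes with each control period).
- imaging.grab_frame(name): name is "side" or "top" or "wrist"; returns a dict with "image" (420x560x3 uint8, red, green, blue), "mtx" (3x3 intrinsics, pixels), "D" ([k1, k2, p1, p2, k3] as OpenCV has them; the pictures are not rectified), "world_to_cam" (4x4, takes a point from world to camera coordinates). Camera axes: x right, y up, looking along -z (the intrinsics and any distortion apply to the point x, -y, -z); pixel columns grow to the right and rows downward; lengths in mm; the calibration is good to about 2 mm. A picture is of the moment at which its call begins. There is no depth.
- r.sign_off(): hands the job in; it is judged then, once.
The state is a dict: "clock": time; "qpos": joint angles; "qvel": joint speeds; "joint_efforts": joint torques, N m; "eef_pos": TCP position; "tcp_rot": TCP orientation; "contact_force": force on the tool from outside, world axes, zero at the start; "wrist_torque": the same for the moment, N m; "opening": opening from 0.0 (shut) to 1.0 (fully open); "grasp_force": force on a finger pad.
Only numpy, scipy, OpenCV 4.12 (cv2) and the standard library are available. Lean on these libraries where they do the work, as an engineer would, in place of code of your own. Each camera call takes 0.05 s, during which the arm holds its last target. There are 200 camera calls.

### The job

Slide the blue snap cap out of the open end of its white keeper, carry it to the vegetable cutter and press it onto the stud in the middle of the slicing disc until it clicks, then go on pressing until its flange sits flat on the white hub. Finish while still holding the cap and pushing it down with a firm push of roughly 10 to 15 N; do not let go or ease off. Leave the spray bottle, the bowl and the seasoning jar where they are.

Things in the scene. Friction and masses are not known exactly. Their poses are not given: they have to be found in the camera images.
- cap_center (a point): Centre of the blue plastic snap cap, on its axis, half-way up its 58 mm height; z up along the axis. From the bottom: flange 60 mm in diameter, 6 mm thick, with a 26.6 mm hole in the underside; hollow body 42 mm in diameter up to 30 mm; solid round grip knob 30 mm in diameter from 30 to 58 mm (1 to 29 mm above this point). Round, 60 to 125 g. Starts upright in the keeper.
- cap: The same cap; origin at the centre of its underside, z up along its axis.
- keeper: White plastic slotted holder fixed to the table, 90 (x) x 78 (y) x 19 mm; origin at the centre of its underside. The cap's flange stands on its 6 mm floor under two lips along x (underside 15 mm, top 19 mm above the table, 47 mm apart), so the cap can rise only 3 mm and must be slid out along the keeper's own -x. A wall closes the +x end. The cap starts within 10 mm of its centre.
- cutter: Vegetable-cutter chamber fixed to the table: a round aluminium drum 216 mm in diameter, rim 66 mm high, with an outlet chute reaching to 145 mm from the axis along its own +x. Origin at the centre of its underside. A steel slicing disc lies in it, with a white hub 72 mm in diameter in the middle whose flat top is 70 mm above the table.
- stud_seat (a point): Centre of the hub's flat white top, at the foot of the steel stud; z up. Fully home, the underside of the cap is level with this point (cap centre 29 mm above it). The upright stud is 24 mm in diameter; four sprung brass balls stick out 4 mm from it, 12.5 mm above this point.
- keeper_mouth (a point): Middle of the keeper's open end, on its floor, 45 mm from its centre along its own -x (the open end looks roughly towards the robot). The cap is free to be lifted once its axis is more than 30 mm past this point.
- stud_tip (a point): Top of the stud, 25 mm above the seat; its top 6.5 mm taper to 15 mm. A cap set on the stud rests on the balls, underside about 18 mm above the seat. Pushing it on takes roughly 10 to 15 N, most when its underside is 16 to 12 mm up; then the force drops to nothing at about 10 mm, the balls spring out above its rim and draw it on towards the hub.
- spray: White spray bottle with a blue trigger head, 80 mm in diameter, 200 mm tall, standing loose; origin at the centre of its underside. Not to be disturbed.
- bowl: Steel bowl, 150 mm in diameter, 70 mm high, standing loose; origin at the centre of its underside. Not to be disturbed.
- jar: Small seasoning jar with a red lid, 44 mm in diameter, 80 mm tall, standing loose between and beyond the cutter and the keeper; origin at the centre of its underside. Not to be disturbed.
Not all that is in view belongs to the job. Of the things like the cap, leave any that is green; of the rest the larger one is meant. There is more than one size of the keeper; the job needs the middle-sized.

How it is judged (in metres and radians):
On the way, in this order (a step that is already met when the one before it is completed fails the run):
1. the cap has been slid out of the keeper (horizontal distance between cap_center and keeper above 0.075 m), for 0.1 s.
2. the cap is home on the hub past the click and still pressed (z of cap_center in the frame of stud_seat below 0.0308 m and horizontal distance between cap_center and stud_seat below 0.003 m and angle between cap_center's own z axis and vertical below 0.06 rad and contact force between cap and cutter above 5 N and contact force between the fingers and cap above 4 N), for 0.3 s.
At the end, for the whole second after the job is handed in: The cap is snapped onto the stud, its underside within 1.8 mm of the hub's top, its axis within 3 mm of the stud's and upright within 0.06 rad, at rest; the fingers are still on it (more than 4 N) and it is pressed on the cutter with more than 5 N (all of step 2 and linear speed of cap below 0.02 m/s); the arm keeps its last pose, push and grip.
It fails at once if the spray is moved more than 30 mm (distance of spray from where it was at the start of the episode above 0.03 m).
It fails at once if the bowl is moved more than 30 mm (distance of bowl from where it was at the start of the episode above 0.03 m).
It fails at once if the jar is moved more than 30 mm (distance of jar from where it was at the start of the episode above 0.03 m).
It also fails if it takes over 51 s, if anything falls off the work surface, if the arm or the gripper's body presses on something with over 40 N, if the wrist force passes 120 N, or if a joint passes its speed limit or range.

## Working session

There is one attempt and no reset: what is moved stays moved. The work goes in short steps, Python scripts to look and compute and a tool call to move; the robot and the scene stay as the last step left them, time stands still between calls to the robot, and variables do not carry over. Pictures are saved under pics/ and viewed, at most 10 in all, crops included, and the job is handed in when it is done.

Besides the shell and the picture viewer there is one more tool, called after "Emit:" by a JSON object that holds its "method" and its "body", one argument or row to a line. arm_command: Moves the arm, as the interface text tells. Its arguments: {"type":"object","properties":{"deltas":{"type":"array"},"squeeze":{"type":"number"}},"required":["deltas"]}

```bash
mkdir -p pics
cat > h.py <<'E'
import numpy as np, cv2, pickle
from rig import r, imaging
def grab(n):
    f=imaging.grab_frame(n); pickle.dump(f,open(f'{n}.pkl','wb')); return f
def load(n): return pickle.load(open(f'{n}.pkl','rb'))
def ray(f,uv):
    p=cv2.undistortPoints(np.array([[uv]],float),np.array(f['mtx'],float),np.array(f['D'],float))[0,0]
    M=np.array(f['world_to_cam'],float); R=M[:3,:3]; t=M[:3,3]
    return -R.T@t, R.T@np.array([p[0],-p[1],-1.])
def plane(f,uv,z):
    o,d=ray(f,uv); return o+d*(z-o[2])/d[2]
def proj(f,P):
    M=np.array(f['world_to_cam'],float); c=M[:3,:3]@np.array(P,float)+M[:3,3]
    return cv2.projectPoints(np.array([[c[0],-c[1],-c[2]]]),np.zeros(3),np.zeros(3),np.array(f['mtx'],float),np.array(f['D'],float))[0][0,0]
def save(img,n): cv2.imwrite(f'pics/{n}.png',cv2.cvtColor(img,cv2.COLOR_RGB2BGR))
E
python3 - <<'E'
from h import *
for n in('top','side'):
    f=grab(n); save(f['image'],n+'0'); print(n,ray(f,(280,210)))
print(r.sense())
E
```

```text
top (array([ 479.33273114,    7.67166948, 1299.23620239]), array([ 0.07074048, -0.02891676, -0.99727344]))
side (array([177.22635028, 685.84052442, 796.18914962]), array([ 0.36264794, -0.63110329, -0.68583075]))
{'clock': 0.1, 'qpos': array([-1.29742875e+00,  3.53584630e-01,  1.63405237e+00,  3.55412960e-05,
        1.15518042e+00, -2.39427437e-03]), 'qvel': array([-9.68062183e-05, -1.59530558e-03, -2.07274885e-03,  4.51981437e-04,
        8.30121589e-04, -1.65948709e-04]), 'joint_efforts': array([ 2.17550401e-04, -6.06357336e+01, -3.42820573e+01, -4.31999047e-05,
        3.91292080e-03,  3.14839235e-05]), 'eef_pos': array([ 170.0767308 , -600.98107031,  230.63632291]), 'tcp_rot': array([-3.14036797e+00, -3.54303246e-05,  2.75747463e-01]), 'contact_force': array([ 0.75481785, -0.22362647,  0.30272229]), 'wrist_torque': array([0.01326121, 0.03434185, 0.05466914]), 'grasp_force': 0.0, 'opening': 1.0005284042249034}
```

View pics/top0.png

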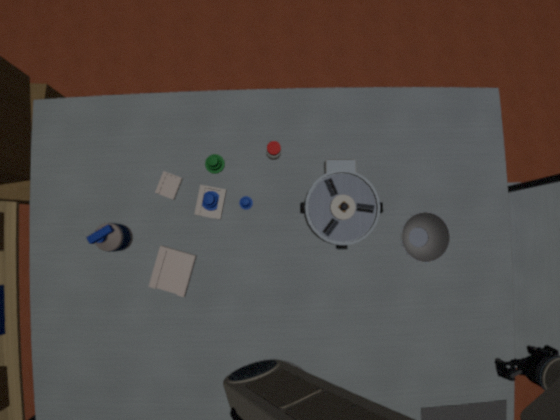

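View pics/side0.png

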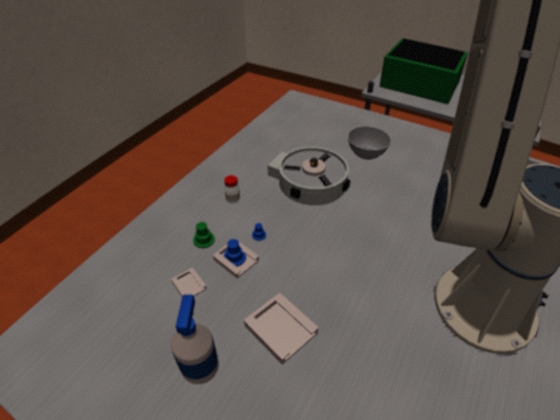

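The top view shows three cap-like things: the green cap at (214,163), a small blue cap at (246,202), and a larger blue cap at (210,200). The larger blue one sits in the middle-sized keeper at (210,202), so I choose it. The other keepers are the small one at (168,185) and the large one at (172,271). The hub is at (343,207), the jar at (274,149), the bowl at (425,237) and the spray bottle at (108,237). The side view agrees, with the big blue cap at (235,250).

Run:
```python
from h import *
f=load('top'); im=f['image']; hsv=cv2.cvtColor(im,cv2.COLOR_RGB2HSV)
blue=cv2.inRange(hsv,(105,120,40),(130,255,255))
n,l,s,c=cv2.connectedComponentsWithStats(blue)
for i in range(1,n):
    if s[i][4]>30: print('blue',s[i],c[i],plane(f,c[i],35).round(1))
roi=np.zeros(im.shape[:2],np.uint8); roi[178:226,188:234]=1
wh=((hsv[...,1]<60)&(im[...,0].astype(int)>im[...,2].astype(int)+8)).astype(np.uint8)
for nm,(y0,y1,x0,x1) in dict(keeper=(178,226,186,234),small=(168,205,150,186),big=(240,300,145,200),hub=(190,224,326,360)).items():
    m=np.zeros_like(blue); m[y0:y1,x0:x1]=wh[y0:y1,x0:x1]
    cs=cv2.findContours(m,cv2.RETR_EXTERNAL,cv2.CHAIN_APPROX_NONE)[0]; cc=max(cs,key=cv2.contourArea)
    z=70 if nm=='hub' else 19
    P=np.array([plane(f,p[0].astype(float),z)[:2] for p in cc],np.float32)
    print(nm,cv2.minAreaRect(P),cv2.minEnclosingCircle(P))
print('hub stud',plane(f,(343,207),70),plane(f,(210,198),58), 'jar',plane(f,(274,148),80),'spray',plane(f,(110,237),100),'bowl',plane(f,(425,237),50))
a=cv2.resize(im[140:240,150:290],None,fx=4,fy=4,interpolation=cv2.INTER_CUBIC)
g=load('side')['image'][210:290,160:280]; b=cv2.resize(g,(560,373),interpolation=cv2.INTER_CUBIC)
save(np.clip(a*1.6,0,255).astype(np.uint8),'crop1')
```

```text
blue [203 192  15  18 227] [210.11013216 200.30837004] [602.8 174.1  35. ]
blue [240 197  12  12 119] [245.54621849 202.4789916 ] [593.6  70.7  35. ]
blue [ 87 225  26  18 237] [ 99.58227848 234.43037975] [510.8 504.9  35. ]
keeper ((600.3839721679688, 176.99229431152344), (75.94519805908203, 86.99896240234375), 77.8371353149414) ((599.35400390625, 176.62326049804688), 54.917850494384766)
small ((653.77783203125, 300.6070861816406), (59.29496765136719, 67.33757781982422), 67.65473937988281) ((654.0819091796875, 302.10833740234375), 41.61942672729492)
big ((399.4810791015625, 293.41802978515625), (108.91466522216797, 124.88052368164062), 72.46111297607422) ((399.03973388671875, 293.04345703125), 80.3208999633789)
hub ((567.5167846679688, -227.12942504882812), (24.15349006652832, 12.905258178710938), 24.584518432617188) ((566.9798583984375, -225.95599365234375), 12.145965576171875)
hub stud [ 570.3157231  -207.42011323   70.        ] [607.17576166 171.29272326  58.        ] jar [742.90938358 -15.72118932  80.        ] spray [501.40234624 449.14884716 100.        ] bowl [ 477.70585965 -449.83908915   50.        ]
```

View pics/crop1.png

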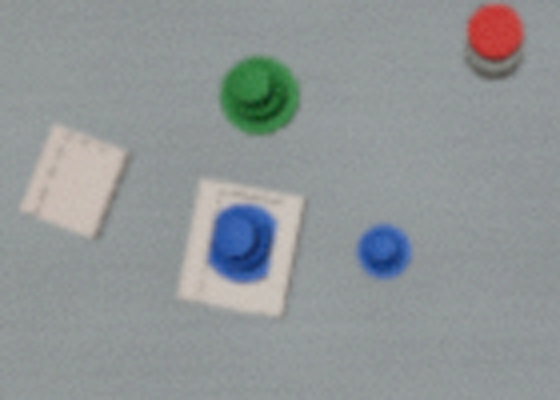

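Emit:
{"method": "arm_command", "body": {
  "deltas": [
    {"tx":51,"ty":-31,"tz":-8,"wz":-0.136,"hand":85},
    {"tx":55,"ty":-24,"tz":-8,"wz":-0.136},
    {"tx":58,"ty":-16,"tz":-8,"wz":-0.136},
    {"tx":59,"ty":-8,"tz":-8,"wz":-0.136},
    {"tx":60,"ty":0,"tz":-8,"wz":-0.136},
    {"tx":59,"ty":8,"tz":-8,"wz":-0.136},
    {"tx":58,"ty":16,"tz":-8,"wz":-0.136},
    {"tx":55,"ty":24,"tz":-8,"wz":-0.136}
  ]
}}

```text
schema error: expected keys hand, tx, ty, tz, wx, wy, wz
```

Emit:
{"method": "arm_command", "body": {
  "deltas": [
    {"tx":0},
    {"tx":0}
  ]
}}

```text
schema error: expected keys hand, tx, ty, tz, wx, wy, wz
```

Run:
```python
from h import *
f=grab('wrist'); s=r.sense(); print(s['eef_pos'],s['tcp_rot'],s['clock'],proj(f,(570,-207,70)),ray(f,(280,210)))
im=np.clip(f['image']*1.5,0,255).astype(np.uint8); save(im,'wr1')
```

```text
[ 170.08121724 -601.02946791  230.73997428] [-3.14052520e+00 -1.94299776e-05  2.75735815e-01] 0.15 [-249.43550983 -748.3605203 ] (array([ 239.23754215, -581.15071844,  372.65481956]), array([-0.26852105, -0.0718596 , -0.96063888]))
```

View pics/wr1.png

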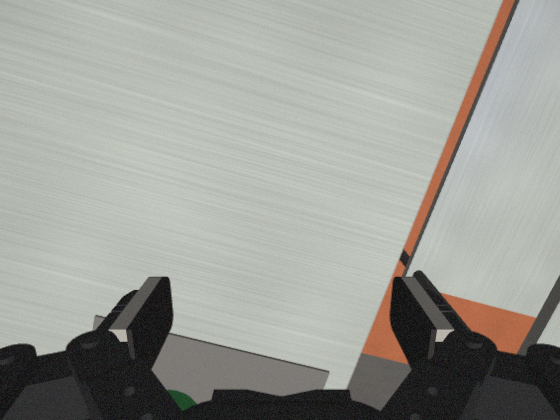

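The picture shows bare table and the open fingers at the bottom; the command was refused because every row needs all the keys. I'm resending it in full.

Emit:
{"method": "arm_command", "body": {
  "deltas": [
    {"hand":85,"tx":51,"ty":-31,"tz":-8,"wx":0,"wy":0,"wz":-0.136},
    {"hand":85,"tx":55,"ty":-24,"tz":-8,"wx":0,"wy":0,"wz":-0.136},
    {"hand":85,"tx":58,"ty":-16,"tz":-8,"wx":0,"wy":0,"wz":-0.136},
    {"hand":85,"tx":59,"ty":-8,"tz":-8,"wx":0,"wy":0,"wz":-0.136},
    {"hand":85,"tx":60,"ty":0,"tz":-8,"wx":0,"wy":0,"wz":-0.136},
    {"hand":85,"tx":59,"ty":8,"tz":-8,"wx":0,"wy":0,"wz":-0.136},
    {"hand":85,"tx":45,"ty":32,"tz":-8,"wx":0,"wy":0,"wz":-0.136},
    {"hand":85,"tx":30,"ty":45,"tz":-8,"wx":0,"wy":0,"wz":-0.136}
  ]
}}

```text
clock: 1.15
eef_pos: [517.9, -298.9, 295.7]
tcp_rot: [-3.142, 0.0, 1.369]
contact_force: [0.1, -1.0, -0.4]
opening: 0.994
grasp_force: 0.0
```

Emit:
{"method": "arm_command", "body": {
  "deltas": [
    {"hand":85,"tx":0,"ty":0,"tz":0,"wx":0,"wy":0,"wz":0},
    {"hand":85,"tx":0,"ty":0,"tz":0,"wx":0,"wy":0,"wz":0}
  ]
}}

```text
clock: 1.4
eef_pos: [516.0, -300.3, 294.6]
tcp_rot: [-3.14, -0.0, 1.364]
contact_force: [0.9, 0.3, 0.5]
opening: 0.993
grasp_force: 0.0
```

Run:
```python
from h import *
f=grab('wrist'); s=r.sense(); print(s['eef_pos'],s['tcp_rot'],s['clock'],proj(f,(570,-207,70)),ray(f,(280,210)))
im=np.clip(f['image']*1.5,0,255).astype(np.uint8); save(im,'wr2')
```

```text
[ 515.54860263 -300.63328017  294.71612736] [-3.14010529e+00 -1.68669991e-04  1.36270601e+00] 1.45 [319.18440587  68.74363887] (array([ 530.29817634, -229.0067181 ,  436.657169  ]), array([-0.06213649, -0.27029465, -0.96081958]))
```

View pics/wr2.png

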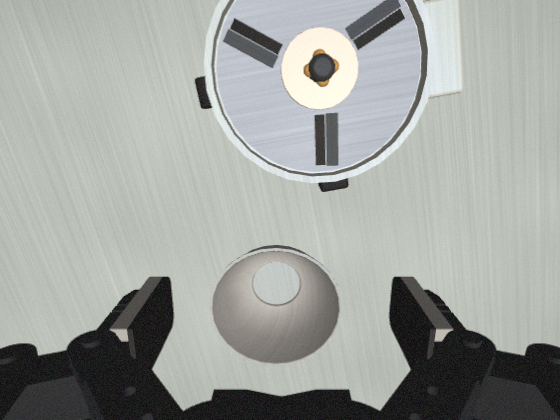

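The wrist view shows the cream hub at about (320,67) with the dark stud and brass balls in its middle, and the bowl at (275,305). I'll fit the hub ellipse, then go to the keeper.

Run:
```python
from h import *
f=load('wrist'); im=f['image']; a=im.astype(int)
m=((a[...,0]-a[...,2]>8)&(a[...,0]>110)).astype(np.uint8)*255
m[110:]=0; m[:, :270]=0; m[:,370:]=0
cc=max(cv2.findContours(m,cv2.RETR_EXTERNAL,cv2.CHAIN_APPROX_NONE)[0],key=cv2.contourArea)
cc=cv2.convexHull(cc)
P=np.array([plane(f,p[0].astype(float),70)[:2] for p in cc],np.float32); print('hub',cv2.fitEllipse(P),cv2.minEnclosingCircle(P))
d=((a.max(2)<70)*255).astype(np.uint8); d[95:]=0; d[:40]=0; d[:,:295]=0; d[:,345:]=0
n,l,s,c=cv2.connectedComponentsWithStats(d)
for i in range(1,n):
  if s[i][4]>50: print(s[i],c[i],plane(f,c[i],95),plane(f,c[i],85))
```

```text
hub ((569.9844970703125, -207.24693298339844), (70.95353698730469, 71.07141876220703), 169.8762664794922) ((569.9075317382812, -207.17041015625), 35.77882385253906)
[309  54  26  28 581] [321.05679862  67.37349398] [ 569.06189577 -207.74596986   95.        ] [ 570.19647519 -207.12368676   85.        ]
```

Emit:
{"method": "arm_command", "body": {
  "deltas": [
    {"hand":85,"tx":60,"ty":0,"tz":0,"wx":0,"wy":0,"wz":0},
    {"hand":85,"tx":60,"ty":0,"tz":0,"wx":0,"wy":0,"wz":0},
    {"hand":85,"tx":60,"ty":0,"tz":0,"wx":0,"wy":0,"wz":0},
    {"hand":85,"tx":60,"ty":0,"tz":8,"wx":0,"wy":0,"wz":0},
    {"hand":85,"tx":60,"ty":0,"tz":12,"wx":0,"wy":0,"wz":0},
    {"hand":85,"tx":50,"ty":0,"tz":15,"wx":0,"wy":0,"wz":0},
    {"hand":85,"tx":50,"ty":0,"tz":15,"wx":0,"wy":0,"wz":0},
    {"hand":85,"tx":0,"ty":0,"tz":0,"wx":0,"wy":0,"wz":0}
  ]
}}

```text
clock: 2.45
eef_pos: [597.8, 92.5, 243.8]
tcp_rot: [-3.139, 0.0, 1.365]
contact_force: [-0.2, -0.5, 0.4]
opening: 0.994
grasp_force: 0.0
```

Run:
```python
from h import *
f=grab('wrist'); s=r.sense(); print(s['eef_pos'],s['tcp_rot'],s['clock'],proj(f,(603,174,35)),ray(f,(280,210)))
im=np.clip(f['image']*1.5,0,255).astype(np.uint8); save(im,'wr3')
```

```text
[597.91289985  90.97921622 244.48994585] [-3.13997179e+00  8.56697309e-04  1.36441226e+00] 2.5 [270.10026621  92.80684749] (array([612.07689539, 163.91728182, 385.76723597]), array([-0.06267864, -0.27071252, -0.96066671]))
```

View pics/wr3.png

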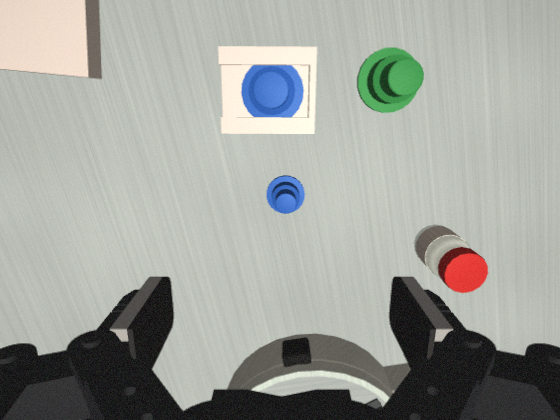

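The big blue cap's knob is at about (272,90), inside the keeper at (268,90). The small blue cap is at (286,195), the green one at (392,80) and the jar at (462,271). Image up is roughly +y, and the keeper's open end is on its left.

Run:
```python
from h import *
f=load('wrist'); im=f['image']; a=im.astype(int); hsv=cv2.cvtColor(im,cv2.COLOR_RGB2HSV)
big=lambda m:max(cv2.findContours(m,cv2.RETR_EXTERNAL,cv2.CHAIN_APPROX_NONE)[0],key=cv2.contourArea)
m=((a[...,0]-a[...,2]>8)&(a[...,0]>100)).astype(np.uint8)*255
m[150:]=0; m[:,:200]=0; m[:,330:]=0; m[:30]=0
P=np.array([plane(f,p[0].astype(float),19)[:2] for p in big(m)],np.float32); print('keeper',cv2.minAreaRect(P))
b=cv2.inRange(hsv,(100,120,30),(130,255,255)); b[150:]=0
v=hsv[...,2]; 
c=big(b); print(cv2.boundingRect(c)); P=np.array([plane(f,p[0].astype(float),12)[:2] for p in c],np.float32); print('flange',cv2.minEnclosingCircle(P))
g=cv2.HoughCircles(cv2.GaussianBlur(im[40:145,215:325,2],(3,3),0),cv2.HOUGH_GRADIENT,1,5,param1=60,param2=12,minRadius=14,maxRadius=26)
for x,y,R in g[0][:5]: print(x+215,y+40,R,plane(f,(float(x+215),float(y+40)),64),np.linalg.norm(plane(f,(float(x+215+R),float(y+40)),64)-plane(f,(float(x+215),float(y+40)),64)))
```

```text
keeper ((600.2936401367188, 176.73387145996094), (77.58694458007812, 90.90743255615234), 78.13470458984375)
(242, 65, 61, 52)
flange ((604.5805053710938, 175.66441345214844), 29.312299728393555)
270.5 90.5 23.6 [604.45668117 174.86480802  64.        ] 19.38955522033681
263.5 90.5 23.2 [598.82626689 176.04519102  64.        ] 19.063393309836368
263.5 85.5 22.1 [599.67485438 179.84903306  64.        ] 18.094882803663968
272.5 85.5 21.0 [606.88791015 178.33661521  64.        ] 17.191608213458814
275.5 94.5 24.3 [607.82256851 170.95421452  64.        ] 20.020399254141775
```

Emit:
{"method": "arm_command", "body": {
  "deltas": [
    {"hand":85,"tx":44,"ty":-6,"tz":20,"wx":0,"wy":0,"wz":0},
    {"hand":85,"tx":40.3,"ty":-4.8,"tz":30,"wx":0,"wy":0,"wz":0},
    {"hand":75,"tx":0,"ty":0,"tz":40,"wx":0,"wy":0,"wz":0},
    {"hand":65,"tx":0,"ty":0,"tz":40,"wx":0,"wy":0,"wz":0},
    {"hand":60,"tx":0,"ty":0,"tz":35,"wx":0,"wy":0,"wz":0},
    {"hand":60,"tx":0,"ty":0,"tz":25,"wx":0,"wy":0,"wz":0},
    {"hand":60,"tx":0,"ty":0,"tz":10,"wx":0,"wy":0,"wz":0},
    {"hand":60,"tx":0,"ty":0,"tz":0,"wx":0,"wy":0,"wz":0}
  ]
}}

```text
clock: 3.5
eef_pos: [605.6, 174.4, 45.5]
tcp_rot: [-3.141, 0.0, 1.362]
contact_force: [0.3, -0.4, 0.7]
opening: 0.703
grasp_force: 0.0
```

Emit:
{"method": "arm_command", "body": {
  "deltas": [
    {"hand":60,"tx":1.0,"ty":-1.0,"tz":6,"wx":0,"wy":0,"wz":0},
    {"hand":40,"tx":0,"ty":0,"tz":0,"wx":0,"wy":0,"wz":0},
    {"hand":25,"tx":0,"ty":0,"tz":0,"wx":0,"wy":0,"wz":0},
    {"hand":20,"tx":0,"ty":0,"tz":0,"wx":0,"wy":0,"wz":0},
    {"hand":20,"tx":0,"ty":0,"tz":0,"wx":0,"wy":0,"wz":0},
    {"hand":20,"tx":0,"ty":0,"tz":0,"wx":0,"wy":0,"wz":0}
  ],
  "squeeze": 60
}}

```text
clock: 4.25
eef_pos: [605.2, 177.0, 40.1]
tcp_rot: [3.141, -0.001, 1.364]
contact_force: [-1.7, -1.0, 5.9]
opening: 0.328
grasp_force: 59.1
```

Emit:
{"method": "arm_command", "body": {
  "deltas": [
    {"hand":20,"tx":0,"ty":0,"tz":-1,"wx":0,"wy":0,"wz":0},
    {"hand":20,"tx":0,"ty":-5,"tz":0,"wx":0,"wy":0,"wz":0},
    {"hand":20,"tx":0,"ty":-10,"tz":0,"wx":0,"wy":0,"wz":0},
    {"hand":20,"tx":0,"ty":-10,"tz":0,"wx":0,"wy":0,"wz":0},
    {"hand":20,"tx":0,"ty":-10,"tz":0,"wx":0,"wy":0,"wz":0}
  ],
  "squeeze": 60
}}

```text
clock: 4.88
eef_pos: [569.5, 184.1, 40.2]
tcp_rot: [-3.141, 0.0, 1.364]
contact_force: [0.8, 0.2, -0.8]
opening: 0.33
grasp_force: 59.1
```

Moving freely; I'll slide it on out, then pause.

Emit:
{"method": "arm_command", "body": {
  "deltas": [
    {"hand":20,"tx":0,"ty":-12,"tz":0,"wx":0,"wy":0,"wz":0},
    {"hand":20,"tx":0,"ty":-12,"tz":0,"wx":0,"wy":0,"wz":0},
    {"hand":20,"tx":0,"ty":-15,"tz":0,"wx":0,"wy":0,"wz":0},
    {"hand":20,"tx":0,"ty":-15,"tz":0,"wx":0,"wy":0,"wz":0},
    {"hand":20,"tx":0,"ty":-10,"tz":0,"wx":0,"wy":0,"wz":0},
    {"hand":20,"tx":0,"ty":0,"tz":0,"wx":0,"wy":0,"wz":0},
    {"hand":20,"tx":0,"ty":0,"tz":-40,"wx":0,"wy":0,"wz":0},
    {"hand":20,"tx":0,"ty":0,"tz":-50,"wx":0,"wy":0,"wz":0}
  ],
  "squeeze": 60
}}

```text
clock: 5.88
eef_pos: [507.7, 196.9, 130.5]
tcp_rot: [-3.14, 0.001, 1.364]
contact_force: [2.0, 0.3, -1.7]
opening: 0.33
grasp_force: 59.4
```

Run:
```python
from h import *
f=grab('wrist'); s=r.sense(); print(s['eef_pos'],s['tcp_rot'],s['clock'],s['opening'],s['contact_force'])
save(np.clip(f['image']*1.5,0,255).astype(np.uint8),'wr4')
```

```text
[511.2583686  198.23663359 137.37101246] [ 3.13535669 -0.00393415  1.36375625] 5.925 0.328451506914625 [2.71950263 0.44423626 4.27251148]
```

View pics/wr4.png

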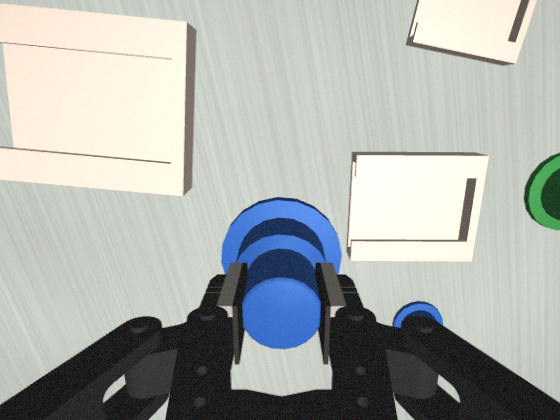

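The view shows the cap held between the pads and clear of the keeper. The knob top is at about (282,313), the flange is around (282,250), and the cap looks upright. I'll carry it to the stud.

Emit:
{"method": "arm_command", "body": {
  "deltas": [
    {"hand":20,"tx":-30,"ty":11,"tz":-20,"wx":0,"wy":0,"wz":0},
    {"hand":20,"tx":-50,"ty":19,"tz":-10,"wx":0,"wy":0,"wz":0},
    {"hand":20,"tx":-55,"ty":20,"tz":0,"wx":0,"wy":0,"wz":0},
    {"hand":20,"tx":-55,"ty":20,"tz":0,"wx":0,"wy":0,"wz":0},
    {"hand":20,"tx":-55,"ty":20,"tz":0,"wx":0,"wy":0,"wz":0},
    {"hand":20,"tx":-55,"ty":20,"tz":0,"wx":0,"wy":0,"wz":0},
    {"hand":20,"tx":-50,"ty":19,"tz":0,"wx":0,"wy":0,"wz":0},
    {"hand":20,"tx":-30,"ty":11,"tz":0,"wx":0,"wy":0,"wz":0}
  ],
  "squeeze": 60
}}

```text
clock: 6.92
eef_pos: [567.4, -206.6, 160.3]
tcp_rot: [3.14, 0.0, 1.362]
contact_force: [0.1, -0.8, -1.7]
opening: 0.331
grasp_force: 59.4
```

Emit:
{"method": "arm_command", "body": {
  "deltas": [
    {"hand":20,"tx":0,"ty":0,"tz":0,"wx":0,"wy":0,"wz":0},
    {"hand":20,"tx":0,"ty":0,"tz":0,"wx":0,"wy":0,"wz":0},
    {"hand":20,"tx":0,"ty":0,"tz":0,"wx":0,"wy":0,"wz":0}
  ],
  "squeeze": 60
}}

```text
clock: 7.3
eef_pos: [566.8, -202.5, 160.2]
tcp_rot: [-3.141, -0.0, 1.365]
contact_force: [0.2, -0.1, -1.2]
opening: 0.33
grasp_force: 59.5
```

Run:
```python
from h import *
from scipy.spatial.transform import Rotation as Rn
f=grab('wrist'); s=r.sense(); p=s['eef_pos']; print(p,s['tcp_rot'],s['clock'],s['contact_force'])
R=Rn.from_euler('xyz',s['tcp_rot']).as_matrix()
im=f['image']; hsv=cv2.cvtColor(im,cv2.COLOR_RGB2HSV)
b=cv2.inRange(hsv,(100,120,20),(130,255,255)); b[:,:200]=0; b[:,360:]=0
c=max(cv2.findContours(b,cv2.RETR_EXTERNAL,cv2.CHAIN_APPROX_NONE)[0],key=cv2.contourArea)[:,0].astype(float)
print(c.min(0),c.max(0))
# flange upper arc: above row of widest; knob top: lower arc
for nm,sel,z in (('flange',c[c[:,1]<c[:,1].min()+50],-34.1),('flangetop',c[c[:,1]<c[:,1].min()+50],-28.1),('knob',c[c[:,1]>c[:,1].max()-28],23.9)):
    P=np.array([plane(f,q,p[2]+z) for q in sel]); T=(P-p)@R
    A=np.c_[2*T[:,:2],np.ones(len(T))]; x=np.linalg.lstsq(A,(T[:,:2]**2).sum(1),rcond=None)[0]
    print(nm,'centre in tool xy',x[:2],'rad',np.sqrt(x[2]+x[0]**2+x[1]**2),'proj',P[:,2].mean())
save(np.clip(im*1.5,0,255).astype(np.uint8),'wr5')
```

```text
[ 566.83439017 -202.50952516  160.30473073] [-3.14148008e+00 -1.21130455e-04  1.36504509e+00] 7.35 [ 0.27510065  0.09768245 -1.29050556]
[222. 197.] [340. 348.]
flange centre in tool xy [-1.41779339 -1.27939585] rad 29.422294402417553 proj 126.20473072584832
flangetop centre in tool xy [ 1.10892213 -1.26859996] rad 28.419585109638778 proj 132.20473072584832
knob centre in tool xy [-0.03941968 -1.15621311] rad 14.665142451902708 proj 184.2047307258483
```

View pics/wr5.png

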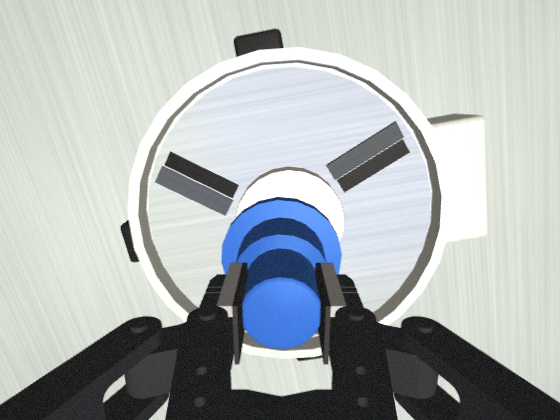

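The cap hangs over the hub, with the knob top at (282,313) and the hub's visible arc peaking near (290,170). The hub is slightly to the right of the cap, so I need a few mm of correction before descending to just above the stud tip.

Emit:
{"method": "arm_command", "body": {
  "deltas": [
    {"hand":20,"tx":-3.7,"ty":5.3,"tz":8,"wx":0,"wy":0,"wz":0},
    {"hand":20,"tx":0,"ty":0,"tz":10,"wx":0,"wy":0,"wz":0},
    {"hand":20,"tx":0,"ty":0,"tz":9,"wx":0,"wy":0,"wz":0},
    {"hand":20,"tx":0,"ty":0,"tz":0,"wx":0,"wy":0,"wz":0},
    {"hand":20,"tx":0,"ty":0,"tz":0,"wx":0,"wy":0,"wz":0}
  ],
  "squeeze": 70
}}

```text
clock: 7.98
eef_pos: [571.3, -208.3, 133.3]
tcp_rot: [-3.142, -0.0, 1.364]
contact_force: [-0.1, -0.1, -0.8]
opening: 0.327
grasp_force: 69.1
```

Run:
```python
from h import *
f=grab('wrist'); s=r.sense(); p=s['eef_pos']; print(p,s['tcp_rot'],s['clock'],s['contact_force'])
im=f['image']; a=im.astype(int)
m=((a[...,0]-a[...,2]>8)&(a[...,0]>110)).astype(np.uint8)*255; m[:120]=0; m[250:]=0; m[:,:230]=0;m[:,:][:,350:]=0
c=max(cv2.findContours(m,cv2.RETR_EXTERNAL,cv2.CHAIN_APPROX_NONE)[0],key=cv2.contourArea)[:,0].astype(float)
u=[]
for x in np.unique(c[:,0])[4:-4]: u.append((x,c[c[:,0]==x,1].min()))
P=np.array([plane(f,q,70)[:2] for q in u])
from scipy.optimize import least_squares
k=least_squares(lambda h:np.hypot(*(P-h).T)-36,(570,-207)); print('hub',k.x,np.abs(k.fun).max(),len(u),u[0],u[-1])
```

```text
[ 571.40446714 -208.30411058  133.46451004] [3.14129706e+00 4.24520915e-05 1.36374663e+00] 8.025 [ 0.43315848 -0.19233521 -1.51641078]
hub [ 570.20996168 -207.4957012 ] 0.38841519342703634 104 (np.float64(234.0), np.float64(191.0)) (np.float64(337.0), np.float64(205.0))
```

Emit:
{"method": "arm_command", "body": {
  "deltas": [
    {"hand":20,"tx":0.9,"ty":-0.3,"tz":3,"wx":0,"wy":0,"wz":0},
    {"hand":20,"tx":0,"ty":0,"tz":3,"wx":0,"wy":0,"wz":0},
    {"hand":20,"tx":0,"ty":0,"tz":3,"wx":0,"wy":0,"wz":0},
    {"hand":20,"tx":0,"ty":0,"tz":0,"wx":0,"wy":0,"wz":0}
  ],
  "squeeze": 90
}}

```text
clock: 8.52
eef_pos: [571.0, -207.2, 124.0]
tcp_rot: [-3.141, -0.0, 1.364]
contact_force: [0.3, -0.6, -1.6]
opening: 0.322
grasp_force: 88.7
```

Emit:
{"method": "arm_command", "body": {
  "deltas": [
    {"hand":20,"tx":0,"ty":0,"tz":1.5,"wx":0,"wy":0,"wz":0},
    {"hand":20,"tx":0,"ty":0,"tz":1.5,"wx":0,"wy":0,"wz":0},
    {"hand":20,"tx":0,"ty":0,"tz":1,"wx":0,"wy":0,"wz":0},
    {"hand":20,"tx":0,"ty":0,"tz":0,"wx":0,"wy":0,"wz":0}
  ],
  "squeeze": 90
}}

```text
clock: 9.02
eef_pos: [571.6, -207.1, 120.8]
tcp_rot: [3.141, -0.0, 1.364]
contact_force: [-0.4, 3.3, 5.6]
opening: 0.318
grasp_force: 89.9
```

Emit:
{"method": "arm_command", "body": {
  "deltas": [
    {"hand":20,"tx":0.4,"ty":0,"tz":1.5,"wx":0,"wy":0,"wz":0},
    {"hand":20,"tx":0,"ty":0,"tz":1.5,"wx":0,"wy":0,"wz":0},
    {"hand":20,"tx":0,"ty":0,"tz":0,"wx":0,"wy":0,"wz":0}
  ],
  "squeeze": 90
}}

```text
clock: 9.4
eef_pos: [572.2, -207.1, 118.9]
tcp_rot: [3.139, 0.0, 1.364]
contact_force: [-1.1, 2.6, 12.5]
opening: 0.32
grasp_force: 91.2
```

Emit:
{"method": "arm_command", "body": {
  "deltas": [
    {"hand":20,"tx":0,"ty":0,"tz":2,"wx":0,"wy":0,"wz":0},
    {"hand":20,"tx":0,"ty":0,"tz":2,"wx":0,"wy":0,"wz":0},
    {"hand":20,"tx":0,"ty":0,"tz":0,"wx":0,"wy":0,"wz":0}
  ],
  "squeeze": 90
}}

```text
clock: 9.78
eef_pos: [571.7, -206.7, 113.5]
tcp_rot: [3.141, -0.0, 1.364]
contact_force: [1.2, 2.5, 1.4]
opening: 0.324
grasp_force: 89.4
```

Force dropped at about 10 mm, so it clicked. I'll press on down to the hub.

Emit:
{"method": "arm_command", "body": {
  "deltas": [
    {"hand":20,"tx":0,"ty":0,"tz":3,"wx":0,"wy":0,"wz":0},
    {"hand":20,"tx":0,"ty":0,"tz":3,"wx":0,"wy":0,"wz":0},
    {"hand":20,"tx":0,"ty":0,"tz":2,"wx":0,"wy":0,"wz":0},
    {"hand":20,"tx":0,"ty":0,"tz":0,"wx":0,"wy":0,"wz":0}
  ],
  "squeeze": 90
}}

```text
clock: 10.28
eef_pos: [570.8, -207.0, 104.9]
tcp_rot: [-3.141, 0.0, 1.364]
contact_force: [0.7, 0.0, -1.6]
opening: 0.32
grasp_force: 89.5
```

Emit:
{"method": "arm_command", "body": {
  "deltas": [
    {"hand":20,"tx":0,"ty":0,"tz":1.5,"wx":0,"wy":0,"wz":0},
    {"hand":20,"tx":0,"ty":0,"tz":1,"wx":0,"wy":0,"wz":0},
    {"hand":20,"tx":0,"ty":0,"tz":0,"wx":0,"wy":0,"wz":0}
  ],
  "squeeze": 90
}}

```text
clock: 10.65
eef_pos: [571.1, -207.2, 104.2]
tcp_rot: [3.141, 0.0, 1.364]
contact_force: [-5.5, 0.4, 12.8]
opening: 0.325
grasp_force: 91.8
```

Emit:
{"method": "arm_command", "body": {
  "deltas": [
    {"hand":20,"tx":0,"ty":-0.4,"tz":0,"wx":0,"wy":0,"wz":0},
    {"hand":20,"tx":0,"ty":0,"tz":0,"wx":0,"wy":0,"wz":0},
    {"hand":20,"tx":0,"ty":0,"tz":0,"wx":0,"wy":0,"wz":0},
    {"hand":20,"tx":0,"ty":0,"tz":0,"wx":0,"wy":0,"wz":0},
    {"hand":20,"tx":0,"ty":0,"tz":0,"wx":0,"wy":0,"wz":0},
    {"hand":20,"tx":0,"ty":0,"tz":0,"wx":0,"wy":0,"wz":0}
  ],
  "squeeze": 90
}}

```text
clock: 11.4
eef_pos: [571.1, -207.1, 104.2]
tcp_rot: [3.141, 0.0, 1.364]
contact_force: [-3.4, 0.7, 11.4]
opening: 0.32
grasp_force: 91.2
```

Run:
```python
from h import *
f=grab('wrist'); s=r.sense(); p=s['eef_pos']; print(p,s['tcp_rot'],s['clock'],s['contact_force'],s['wrist_torque'])
save(np.clip(f['image']*1.5,0,255).astype(np.uint8),'wr6')
b=cv2.inRange(cv2.cvtColor(f['image'],cv2.COLOR_RGB2HSV),(100,120,20),(130,255,255)); b[:,:200]=0; b[:,360:]=0
c=max(cv2.findContours(b,cv2.RETR_EXTERNAL,cv2.CHAIN_APPROX_NONE)[0],key=cv2.contourArea)[:,0]
print(c.min(0),c.max(0))
```

```text
[ 571.10085012 -207.11713696  104.23412219] [3.14067928e+00 3.99703741e-04 1.36383242e+00] 11.45 [-3.32957302  1.60155532 11.10033863] [0.2036032  0.72059728 0.0084505 ]
[222 197] [340 348]
```

View pics/wr6.png

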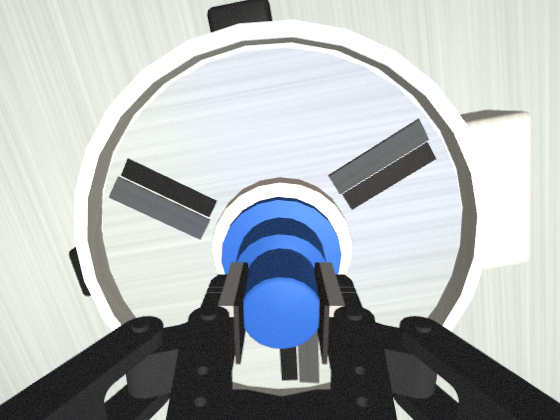

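The flange (rows from 197, columns 222–340) sits flat and concentric on the hub rim and hasn't slipped in the grip. TCP z of 104.2 puts its underside at hub height. The push is steady at about 11–13 N, so I'm handing in.

```bash
python3 -c "
from rig import r
print(r.sign_off())"
```

```text
the job is handed in; nothing more can be done
None
```

The blue cap is snapped onto the stud with its flange flat on the hub, still gripped and pushed down at about 12 N; I handed the job in at about 11.5 s, and the hand-in returned no verdict.

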